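# Load a card reader into the press fixture and hold the lever down

## Task

Load the loose card reader into the hand-lever press fixture: with the safety catch still on, lay it face up and flat on the pedestal between the locating pins and let go of it. Then flip the safety catch fully over towards the robot, so that it frees the lever, take the lever by its grip bar and pull it down as far as it goes, so that its sprung pad presses on the reader. The lever springs back up when let go, so finish still holding it all the way down, and leave the other things on the bench where they are.

Things in the scene. Friction and masses are not known exactly. Their poses are not given: they have to be found in the camera images.
- reader: The card reader to be loaded: a thin flat black plastic box, 88 x 55 x 13 mm, 75 g, lying loose and face up on the bench. Origin: centre of its underside; x along the 88 mm length, y along the 55 mm width, z up out of its face. Either end may point either way in the fixture.
- fixture: Press fixture, fixed to the bench: grey painted base plate (x -55 to 165, y -80 to 105 mm, top at z 12 mm) with a white plastic pedestal 44 x 74 mm, top at z 28 mm; a spring lever hinged at the back, a safety catch at the left. Origin: on the bench under the pedestal's centre; x from the pedestal to the lever's hinge (away from the robot), y to the catch side (left), z up.
- nest (a point): Centre of the pedestal's top, axes as the fixture's. The reader lies here, 88 mm length along y. Six 6 mm pins with tapered tips, 10 mm higher than the top, surround it with 1.5 mm play a side: at x +-32, y +-30 and x 0, y +-48.5 mm. The middle of its long edges is free for fingers, down to 16 mm below its underside.
- press_lever (a joint): The lever, a bow of two flat steel arms at fixture y +-58 mm, a cross beam and the grip bar. Rad: 0 at rest (up, leaning 0.262 rad away from the robot), grows as it is pulled over towards the robot and down, 1.83 level, stop 1.85. A spring drives it back to 0: 2 to 6 N at the grip bar, 8 to 15 N at the end as the pad presses. With the catch on it is blocked after about 0.05 rad.
- lever_hinge (a point): Middle of the lever's hinge axis, which runs along the fixture's y; at fixture x 125, y 0, z 70 mm. The grip bar's axis is 190 mm from it, so the bar is about 254 mm above the bench at rest and 67 mm at the stop.
- lever_grip: The lever's grip: a black ribbed rubber sleeve, 16 mm diameter, 98 mm long, along the fixture's y between the ends of the two arms. It spins freely on the lever's end bar, so it can stay still between fingers while the lever turns. Origin: its centre, on the bar's axis; y along the bar.
- press_pad: The lever's sprung pad: a black plate 36 x 26 x 6 mm on a plunger under the cross beam, 125 mm from the hinge. Origin: middle of the cross beam. It meets the reader on the pedestal at a lever angle of about 1.79 rad, springs in (1.2 N per mm) and presses on it with about 10 N at the lever's stop.
- safety_catch (a joint): The safety catch, a dark steel bell crank on a post at the fixture's left. Its arm points back to a tooth in front of a peg on the lever's left arm and blocks it; its thumb piece points up. Rad: 0 on (blocking), grows as the thumb piece is pulled over towards the robot, which lifts the tooth; stop (fully over) 1.25. It stays where it is left and needs 1 to 3 N at the thumb piece.
- catch_hinge (a point): The pivot of the safety catch, at fixture x = 55, y = 77, z = 138 mm; its axis runs along the fixture's y.
- catch_thumb (a point): Centre of the cross bar (12 mm diameter, 20 mm long along the fixture's y) on top of the catch's thumb piece (a strip 13 mm wide, 6 mm thick), 64 mm from the pivot. Catch on: leans 0.262 rad away from the robot; fully over: 0.99 rad towards it. The post stands on its left (fixture y 89 to 101 mm, up to z 152 mm).
- hub: A black box (USB hub), 51 x 75 x 26 mm, loose; not part of the job. Origin: centre of its underside.
- jar: A clear screw jar with a blue lid, 50 mm diameter, 58 mm high, loose, behind on the left of the fixture; not part of the job. Origin: centre of its underside.
- adapter: A black power adapter block, 70 x 45 x 28 mm, loose, at the front right; not part of the job. Origin: centre of its underside.

How it is judged:
On the way, in this order (a step that is already met when the one before it is completed fails the run):
1. the reader lies flat between the pins on the pedestal, let go, with the safety catch still on (horizontal distance between reader and nest below 0.004 m and z of reader in the frame of nest between -0.003 and 0.003 m and angle between reader's own z axis and vertical below 0.06 rad and angle between the x axis of reader and the y axis of fixture, either way round below 0.1 rad and contact force between the fingers and reader below 0.05 N and value of joint safety_catch below 0.2 rad), for 0.2 s.
2. the safety catch is flipped fully over while the lever still stands up (value of joint safety_catch above 1.1 rad and value of joint press_lever below 0.15 rad), for 0.2 s.
3. the lever is held down with its pad pressing on the reader (value of joint press_lever above 1.79 rad and contact force between press_pad and reader above 4 N and contact force between the fingers and lever_grip above 2 N), for 0.3 s.
At the end, for the whole second after the job is handed in: Fingers hold the lever's grip bar (over 2 N) with the lever past 1.79 rad, its pad presses the reader with over 4 N, the catch is past 1.0 rad, and the reader lies face up and flat on the pedestal (within 4 mm of centre, 3 mm in height, 0.1 rad in yaw) (all of step 3 and value of joint safety_catch above 1 rad and horizontal distance between reader and nest below 0.004 m and z of reader in the frame of nest between -0.003 and 0.003 m and angle between reader's own z axis and vertical below 0.06 rad and angle between the x axis of reader and the y axis of fixture, either way round below 0.1 rad); the arm keeps its last pose, push and grip.
It fails at once if another thing on the bench was disturbed (moved more than 30 mm) (distance of any of hub, adapter, jar from where it was at the start of the episode above 0.03 m).
It also fails if it takes over 72 s, if anything falls off the work surface, if the arm or the gripper's body presses on something with over 40 N, if the wrist force passes 120 N, or if a joint passes its speed limit or range.

## Robot

A 6-joint arm with a two-finger parallel gripper is mounted at the origin on a cart in front of the work surface, level with it; the furniture and walls round the work are solid. World frame = base frame: x ahead of the robot, y to its left, z up, the work surface at z = 0. Lengths are in m, angles in rad, forces in N, time in s.
With the tool pointing down it reaches from about 0.325 to 0.9 m from the base axis. Payload 6.1 kg.
Tool frame: the origin (TCP) lies at the very end of the fingers, on their centre line; the grasp point (between the pads) lies 19 mm behind it; z points along the fingers, y is the line along which they close (so a half turn about z gives the same grasp; the last joint's range is limited). The gripper opens to 87 mm and grips with 3 to 60 N. Pads are 19 mm wide; open, the fingers measure 117 mm over their backs; the gripper's body (75 mm by 190 mm) begins 51 mm behind the grasp point.
Start: joints at [1.062, 0.22, 1.526, -0, 1.395, -0.126], TCP at [0.233, 0.58, 0.223] pointing down, gripper open.
Joint ranges: [-2.98, 2.98], [-0.91, 2.08], [0.09, 2.57], [-1.24, 4.39], [0.2, 2.65], [-2.68, 2.68]. Speed limits (rad/s): [2.57, 2.57, 3.01, 3.14, 3.14, 3.14].

## Interface

Orientations are given as a rotation vector (axis times angle).
In Python, from bench import read_state, get_image, hand_in gives the robot as it stands.
- The arm moves only by the tool jog_arm, never from a script. Its argument "targets" is a list of rows, each an object with "grip": the closure, from 0 (fully open) to 1 (shut); "dp": the shift along the tool's x, y, z in mm, a list of three; "twist": the turn about the tool's z in rad. In form: [{"grip": grip, "dp": [dx, dy, dz], "twist": twist}, ...]. A call has 1 to 8 rows; each row shifts and turns the commanded pose from where the row before left it, along the tool's axes as they then stand; what a row does not reach is not made up. A row lasts 1/12 s, in which the tool goes at most 41.7 mm and 7.16 degrees, less where a joint would pass 70% of its speed; a pose out of reach is approached as far as the arm can. A call with a gripper value outside its range is refused whole. The fingers move at their own pace and stop on an object; "newtons" is the grip in N (left out, the last holds). Time passes only in rows, so rows that do not move let the fingers close. It gives the time, the measured TCP pose, the force, the opening and the grip force at its end, in the units of the state.
- read_state(): the state, without advancing time (a new reading comes with each control period).
- get_image(name): name is "side" or "top"; returns a dict with "img" (400x640x3 uint8, blue, green, red), "depth" (400x640 float32, m along the optical axis (not along the pixel's ray), 0 where there is no reading), "intrinsics" (3x3 intrinsics, pixels), "rvec" (rotation vector, rad) and "tvec" (3), from world to camera coordinates, as OpenCV has them. Camera axes: x right, y down, z forward; pixel columns grow to the right and rows downward; lengths in m; the calibration is good to about 2 mm. A picture is of the moment at which its call begins.
- hand_in(): hands the job in; it is judged then, once.
The state is a dict: "time": time; "joint_positions": joint angles; "dq": joint speeds; "tau": joint torques, N m; "eef_pos": TCP position; "tool_rot": TCP orientation; "wrist_force": force on the tool from outside, world axes, zero at the start; "wrist_torque": the same for the moment, N m; "grip_width": finger opening in m; "gripper_force": force on a finger pad.
Only numpy, scipy, OpenCV 4.12 (cv2) and the standard library are available. Lean on these libraries where they do the work, as an engineer would, in place of code of your own. Each camera call takes 0.05 s, during which the arm holds its last target. There are 200 camera calls.

## Working session

There is one attempt and no reset: what is moved stays moved. The work goes in short steps, Python scripts to look and compute and a tool call to move; the robot and the scene stay as the last step left them, time stands still between calls to the robot, and variables do not carry over. Pictures are saved under pics/ and viewed, at most 10 in all, crops included, and the job is handed in when it is done.

Besides the shell and the picture viewer there is one more tool, called as name([rows], argument=value, ...), one row to a line, values as JSON. jog_arm: Moves the arm, as the interface text tells. Its arguments: {"type":"object","properties":{"targets":{"type":"array"},"newtons":{"type":"number"}},"required":["targets"]}

```bash
mkdir -p pics; cat > h.py <<'E'
import numpy as np, cv2
from bench import read_state, get_image
def cloud(d):
    K=d["intrinsics"];R,_=cv2.Rodrigues(np.array(d["rvec"],float));t=np.array(d["tvec"],float).ravel()
    v,u=np.mgrid[:400,:640];z=d["depth"]
    c=np.stack([(u-K[0][2])/K[0][0]*z,(v-K[1][2])/K[1][1]*z,z],-1)
    return (c-t)@R
def proj(d,P):
    p,_=cv2.projectPoints(np.array(P,float).reshape(-1,1,3),np.array(d["rvec"],float),np.array(d["tvec"],float),np.array(d["intrinsics"],float),None);return p.reshape(-1,2)
E
python3 - <<'E'
from h import *
import pickle
for n in("top","side"):
    d=get_image(n);pickle.dump(d,open(n+".pkl","wb"));cv2.imwrite(f"pics/{n}0.png",d["img"])
    R,_=cv2.Rodrigues(np.array(d["rvec"],float));print(n,-R.T@np.array(d["tvec"]).ravel(),R[2],(d["depth"]>0).mean())
s=read_state();print(s["eef_pos"],s["tool_rot"],s["time"])
E
```

```text
top [ 0.3892921  -0.1151153   1.09266015] [ 0.25001822  0.00627032 -0.96822083] 0.99602734375
side [ 0.67301893 -0.62586067  1.12152708] [-0.06183991  0.46601652 -0.88261228] 0.99619921875
[0.23320987 0.57928356 0.22157641] [-5.97585029e-01 -3.08372057e+00  2.49210417e-03] 0.1
```

View pics/top0.png

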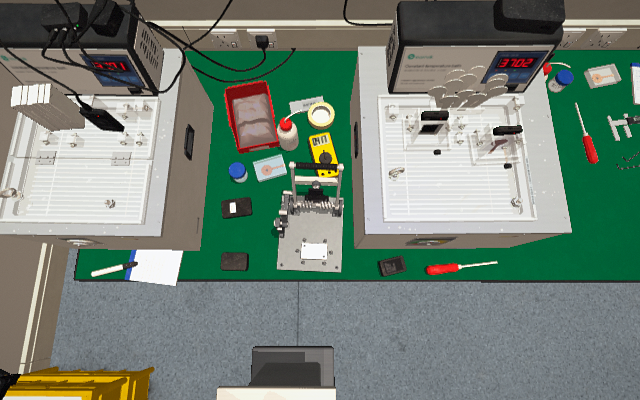

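View pics/side0.png

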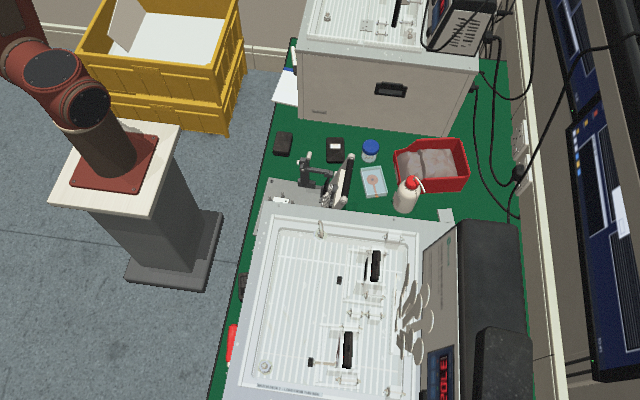

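The top view shows the fixture at about (310,230), with black boxes at (237,208) with a label, (235,261), and (392,266). Two tall ovens flank the work area. Next I measure the boxes and fixture from depth.

```bash
python3 - <<'E'
from h import *
import pickle
d=pickle.load(open("top.pkl","rb"));P=cloud(d);img=d["img"]
hsv=cv2.cvtColor(img,cv2.COLOR_BGR2HSV)
def box(name,u0,u1,v0,v1,zmin,zmax):
    m=np.zeros((400,640),bool);m[v0:v1,u0:u1]=1
    m&=(P[...,2]>zmin)&(P[...,2]<zmax)
    q=P[m]
    r=cv2.minAreaRect((q[:,:2]*1000).astype(np.float32))
    print(name,m.sum(),"c",np.round(r[0],1),"size",np.round(r[1],1),"ang",round(r[2],1),"z",np.round(np.percentile(q[:,2],[5,50,95]),4))
box("lab",215,262,190,226,.008,.06)
box("front",212,258,245,278,.008,.06)
box("right",372,412,250,284,.008,.06)
box("jar",224,252,158,188,.04,.08)
# base plate, pedestal
box("plate",265,350,180,275,.006,.018)
box("ped",290,335,235,265,.022,.034)
# pedestal white
m=np.zeros((400,640),np.uint8);m[235:268,290:338]=((img[235:268,290:338].min(-1)>225)*255)
ped=P[(m>0)&(abs(P[...,2]-.028)<.006)];print("pedwhite",len(ped),cv2.minAreaRect((ped[:,:2]*1000).astype(np.float32)),np.median(ped[:,2]))
# grip bar
m=np.zeros((400,640),bool);m[150:200,275:355]=1;m&=P[...,2]>.235
q=P[m];print("bar",len(q),cv2.minAreaRect((q[:,:2]*1000).astype(np.float32)),q[:,2].max())
# ovens
for n,(u0,u1) in {"L":(0,225),"R":(340,600)}.items():
    m=np.zeros((400,640),bool);m[60:250,u0:u1]=1;m&=(P[...,2]>.1)
    q=P[m];print(n,"y",np.percentile(q[:,1],[0.5,99.5]),"x",np.percentile(q[:,0],[.5,99.5]),"z",np.percentile(q[:,2],[50,99]))
cv2.imwrite("pics/crop1.png",cv2.resize(img[145:285,200:420],None,fx=3.6,fy=3.6,interpolation=cv2.INTER_CUBIC))
E
```

```text
lab 530 c [641.2 131. ] size [55.5 88.6] ang 8.1 z [0.0094 0.0126 0.0163]
front 478 c [480.9 125.3] size [48.2 75. ] ang 0.2 z [0.0206 0.0253 0.0288]
right 417 c [ 469.4 -322.6] size [44.6 71. ] ang 13.8 z [0.0231 0.0274 0.0312]
jar 239 c [742.1 125.4] size [48.2 48.2] ang 13.9 z [0.0483 0.0568 0.0604]
plate 3427 c [588.  -66.7] size [236.9 269.2] ang 88.3 z [0.0083 0.0117 0.0154]
ped 413 c [ 508.6 -100.1] size [67.2 93.1] ang 2.1 z [0.0246 0.0278 0.031 ]
pedwhite 371 ((511.5871276855469, -100.03642272949219), (71.12226867675781, 42.94210433959961), 89.85308074951172) 0.027750269361012006
bar 401 ((554.6728515625, -139.21832275390625), (310.53704833984375, 123.66759490966797), 13.422258377075195) 1.0926601543869747
L y [0.16474389 0.58878989] x [0.50218163 0.95558537] z [0.30483058 0.44981044]
R y [-0.65420943 -0.1151153 ] x [0.3892921  0.94973366] z [0.30453014 0.40983167]
```

View pics/crop1.png

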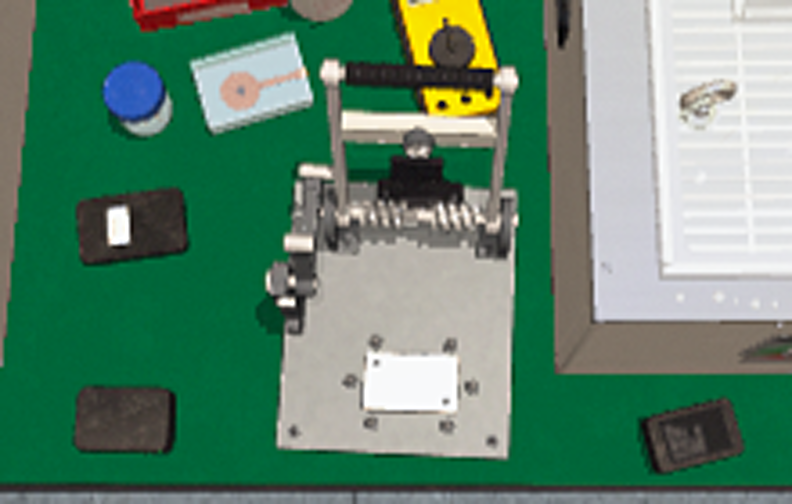

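```bash
cat >> h.py <<'E'
def ray(d,uv,z):
    K=np.array(d["intrinsics"],float);R,_=cv2.Rodrigues(np.array(d["rvec"],float));c=-R.T@np.array(d["tvec"],float).ravel()
    uv=np.array(uv,float).reshape(-1,2);r=np.c_[(uv[:,0]-K[0,2])/K[0,0],(uv[:,1]-K[1,2])/K[1,1],np.ones(len(uv))]@R
    return c+r*((z-c[2])/r[:,2])[:,None]
E
python3 - <<'E'
from h import *
import pickle
d=pickle.load(open("top.pkl","rb"));P=cloud(d);img=d["img"]
s=lambda l:[(200+u/3.6,145+v/3.6) for u,v in l]
print("front corners",ray(d,s([(277,446),(508,457)]),.012).round(4))
print("caps",ray(d,s([(333,72),(508,79)]),.254).round(4))
print("pins F/B", ray(d,s([(376,342),(449,345),(371,424),(447,426),(350,381),(471,387)]),.036).round(4))
m=(cv2.inRange(img[150:180,285:350],(0,0,0),(60,60,60))>0)&(abs(P[150:180,285:350,2]-.255)<.02)
q=P[150:180,285:350][m];print("sleeve",len(q),cv2.minAreaRect((q[:,:2]*1000).astype(np.float32)),np.percentile(q[:,2],[5,50,95]))
m=np.zeros((400,640),np.uint8);m[235:268,290:338]=(img[235:268,290:338].min(-1)>225)*255
c=max(cv2.findContours(m,cv2.RETR_EXTERNAL,cv2.CHAIN_APPROX_NONE)[0],key=cv2.contourArea)
r=ray(d,c.reshape(-1,2),.028)[:,:2]*1000;print("ped",cv2.minAreaRect(r.astype(np.float32)))
# catch thumb: tall points near catch
m=np.zeros((400,640),bool);m[185:240,268:300]=1;m&=(P[...,2]>.185)&(P[...,2]<.22)
print("thumb",m.sum(),P[m].mean(0),P[m].min(0),P[m].max(0))
m=np.zeros((400,640),np.uint8);m[190:226,215:262]=(img[190:226,215:262,1]<75)*255
m=cv2.morphologyEx(m,cv2.MORPH_CLOSE,np.ones((15,15)))
c=max(cv2.findContours(m,cv2.RETR_EXTERNAL,cv2.CHAIN_APPROX_NONE)[0],key=cv2.contourArea)
print("reader ray",cv2.minAreaRect((ray(d,c.reshape(-1,2),.012)[:,:2]*1000).astype(np.float32)))
for nm in("side",):
    e=pickle.load(open("side.pkl","rb"));cv2.imwrite("pics/crop2.png",cv2.resize(e["img"][125:225,250:390],None,fx=5.5,fy=5.5,interpolation=cv2.INTER_CUBIC))
    print(proj(e,[[.5115+.055-.0166+.0,-.1+.077,.2],[.7,-.1,.254]]))
E
```

```text
front corners [[ 0.4609  0.0039  0.012 ]
 [ 0.4526 -0.1784  0.012 ]]
caps [[ 0.6873 -0.0528  0.254 ]
 [ 0.6824 -0.1679  0.254 ]]
pins F/B [[ 0.5401 -0.0745  0.036 ]
 [ 0.5377 -0.1319  0.036 ]
 [ 0.4762 -0.0712  0.036 ]
 [ 0.4748 -0.1301  0.036 ]
 [ 0.5095 -0.0544  0.036 ]
 [ 0.5049 -0.1489  0.036 ]]
sleeve 244 ((684.8721923828125, -108.43324279785156), (95.33818817138672, 16.59603500366211), 87.08702850341797) [0.25427028 0.25954001 0.2625748 ]
ped ((511.3531188964844, -100.06629943847656), (70.94709014892578, 42.41098403930664), 89.72257232666016)
thumb 50 [ 0.58325551 -0.02692814  0.20098969] [ 0.57794587 -0.0355354   0.18562636] [ 0.58985833 -0.01803805  0.20759687]
reader ray ((640.2235107421875, 129.75503540039062), (58.9300651550293, 90.36974334716797), 7.608193397521973)
[[294.69837644 152.73166106]
 [353.83269671 175.60051813]]
```

```bash
python3 - <<'E'
from h import *
import pickle
d=pickle.load(open("top.pkl","rb"));P=cloud(d);ok=d["depth"]>0
for z0,z1 in((.02,.1),(.1,.2),(.2,.29),(.29,.33)):
    for n,lo,hi in(("L",.15,.4),("R",-.4,-.17)):
        m=ok&(P[...,2]>z0)&(P[...,2]<z1)&(P[...,1]>lo)&(P[...,1]<hi)&(P[...,0]>.53)&(P[...,0]<.75)
        q=P[m];print(n,z0,len(q),np.percentile(q[:,1],[0,2,98,100]).round(3) if len(q) else "")
m=ok&(P[...,2]>.1)&(P[...,1]>.18)&(P[...,1]<.4)&(P[...,0]<.75);print("L xmin",np.percentile(P[m][:,0],[0,1]))
# lever beam & knob
F=np.array([.511,-.1007]);a=-.045;R=np.array([[np.cos(a),-np.sin(a)],[np.sin(a),np.cos(a)]])
for nm in("top","side"):
    e=pickle.load(open(nm+".pkl","rb"));Q=cloud(e);q=Q[(e["depth"]>0)];q=np.c_[(q[:,:2]-F)@R,q[:,2]]
    m=(abs(q[:,1])<35)&(q[:,0]>80)&(q[:,0]<190)&(q[:,2]>.05) if 0 else (abs(q[:,1])<.025)&(q[:,0]>.05)&(q[:,0]<.2)&(q[:,2]>.05)&(q[:,2]<.3)
    k=q[m]; h=k-np.array([.125,0,.07]); u=np.array([np.sin(.262),0,np.cos(.262)]);n_=np.array([-np.cos(.262),0,np.sin(.262)])
    L=h@u; N=h@n_
    for l in np.arange(.06,.2,.01):
        s=(L>=l)&(L<l+.01)
        if s.sum(): print(nm,round(l,2),s.sum(),N[s].min().round(3),N[s].max().round(3))
E
```

```text
L 0.02 709 [0.15  0.224 0.228 0.232]
R 0.02 272 [-0.216 -0.216 -0.171 -0.171]
L 0.1 1147 [0.219 0.221 0.228 0.233]
R 0.1 338 [-0.216 -0.216 -0.21  -0.208]
L 0.2 1357 [0.218 0.222 0.228 0.391]
R 0.2 352 [-0.216 -0.215 -0.209 -0.17 ]
L 0.29 7670 [0.222 0.226 0.396 0.4  ]
R 0.29 8007 [-0.4   -0.396 -0.216 -0.212]
L xmin [0.50960269 0.51304624]
top 0.11 37 0.006 0.036
top 0.12 70 0.005 0.037
top 0.13 187 -0.006 0.037
top 0.14 1 0.031 0.031
top 0.18 18 0.005 0.008
top 0.19 125 -0.007 0.009
top 0.2 1 0.004 0.004
side 0.11 14 0.005 0.035
side 0.12 51 0.006 0.035
side 0.13 176 -0.007 0.035
side 0.14 6 0.03 0.034
side 0.18 2 -0.009 0.007
side 0.19 126 -0.008 0.008
side 0.2 3 -0.003 -0.001
```

View pics/crop2.png

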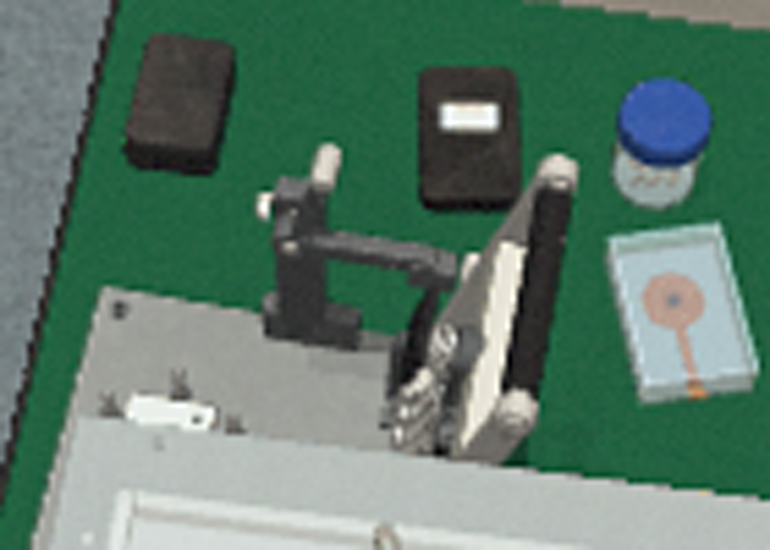

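The side crop shows the lever standing up (bar at (550,290)), the catch on with its thumb bar at (325,165), and the reader with its white label at (470,135). No loose parts stand in the way of the gripper body. First I turn the tool to the reader's yaw.

jog_arm([
  {"grip": 0,"dp": [0,0,0],"twist": 0.12},
  {"grip": 0,"dp": [0,0,0],"twist": 0.12},
  {"grip": 0,"dp": [0,0,0],"twist": 0.12},
  {"grip": 0,"dp": [0,0,0],"twist": 0.12},
  {"grip": 0,"dp": [0,0,0],"twist": 0.12},
  {"grip": 0,"dp": [0,0,0],"twist": 0.12},
  {"grip": 0,"dp": [0,0,0],"twist": 0.12},
  {"grip": 0,"dp": [0,0,0],"twist": 0.12},
])

```text
time: 0.77
eef_pos: [0.2333, 0.5794, 0.2219]
tool_rot: [1.961, 2.454, -0.002]
wrist_force: [0.1, -0.7, 0.3]
grip_width: 0.0873
gripper_force: 0.0
```

jog_arm([
  {"grip": 0,"dp": [0,0,0],"twist": 0.09},
  {"grip": 0,"dp": [0,0,0],"twist": 0},
])

```text
time: 0.93
eef_pos: [0.2333, 0.5795, 0.2219]
tool_rot: [2.067, 2.366, -0.002]
wrist_force: [0.4, -0.2, -0.7]
grip_width: 0.0869
gripper_force: 0.0
```

```bash
cat >> h.py <<'E'
from scipy.spatial.transform import Rotation as Ro
F=np.array([.511,-.1007]);YAW=-.045
def fx(x,y,z):
    c,s=np.cos(YAW),np.sin(YAW);return np.array([F[0]+c*x-s*y,F[1]+s*x+c*y,z])
def plan(yaw,*ts):
    s=read_state();p=np.array(s["eef_pos"]);R=Ro.from_rotvec(s["tool_rot"]).as_matrix();y=R[:,1]
    cur=np.arctan2(y[1],y[0]);e=(yaw-cur+np.pi/2)%np.pi-np.pi/2
    print("t",s["time"],"pos",p.round(4),"yaw",round(cur,3),"twist",round(-e,3),"tilt",R[2].round(3),"w",s["grip_width"],"F",np.round(s["wrist_force"],1))
    for t in ts:
        dl=R.T@(np.array(t)-p)*1000;print(" ->",np.round(t,4),"dp",dl.round(1),"rows",np.ceil(np.linalg.norm(dl)/41));p=np.array(t)
E
python3 -c "
from h import *
plan(.137,(.42,.13,.2),(.641,.1305,.12),(.641,.1305,.003))"
```

```text
t 0.9333 pos [0.2333 0.5795 0.2219] yaw 0.135 twist -0.002 tilt [-0.001 -0.001 -1.   ] w 0.08692332615467036 F [ 0.4 -0.2 -0.7]
 -> [0.42 0.13 0.2 ] dp [-470.5  124.6   22.3] rows 12.0
 -> [0.641  0.1305 0.12  ] dp [-29.1 219.1  79.9] rows 6.0
 -> [0.641  0.1305 0.003 ] dp [1.00e-01 1.00e-01 1.17e+02] rows 3.0
```

jog_arm([
  {"grip": 0,"dp": [-31,8.3,1.5],"twist": 0},
  {"grip": 0,"dp": [-31,8.3,1.5],"twist": 0},
  {"grip": 0,"dp": [-31,8.3,1.5],"twist": 0},
  {"grip": 0,"dp": [-31,8.3,1.5],"twist": 0},
  {"grip": 0,"dp": [-31,8.3,1.5],"twist": 0},
  {"grip": 0,"dp": [-31,8.3,1.5],"twist": 0},
  {"grip": 0,"dp": [-31,8.3,1.5],"twist": 0},
  {"grip": 0,"dp": [-31,8.3,1.5],"twist": 0},
])

```text
time: 1.6
eef_pos: [0.3335, 0.3417, 0.2103]
tool_rot: [2.059, 2.373, -0.0]
wrist_force: [1.4, -0.1, 0.0]
grip_width: 0.087
gripper_force: 0.0
```

jog_arm([
  {"grip": 0,"dp": [-31,8.3,1.5],"twist": 0},
  {"grip": 0,"dp": [-31,8.3,1.5],"twist": 0},
  {"grip": 0,"dp": [-31,8.3,1.5],"twist": 0},
  {"grip": 0,"dp": [-31,8.3,1.5],"twist": 0},
  {"grip": 0,"dp": [-31,8.3,1.5],"twist": 0},
  {"grip": 0,"dp": [-31,8.3,1.5],"twist": 0},
  {"grip": 0,"dp": [-31,8.3,1.5],"twist": 0},
  {"grip": 0,"dp": [0,0,0],"twist": 0},
])

```text
time: 2.27
eef_pos: [0.4222, 0.1319, 0.1998]
tool_rot: [2.063, 2.366, -0.002]
wrist_force: [0.1, -0.3, 0.7]
grip_width: 0.0871
gripper_force: 0.0
```

```bash
python3 -c "
from h import *
plan(.137,(.641,.1305,.12),(.641,.1305,.003))"
```

```text
t 2.2667 pos [0.4222 0.1319 0.1998] yaw 0.137 twist -0.0 tilt [-0.002  0.    -1.   ] w 0.08712789830298506 F [ 0.1 -0.3  0.7]
 -> [0.641  0.1305 0.12  ] dp [-31.  216.5  79.9] rows 6.0
 -> [0.641  0.1305 0.003 ] dp [  0.3  -0.  117. ] rows 3.0
```

jog_arm([
  {"grip": 0,"dp": [-4.4,31,11.4],"twist": 0},
  {"grip": 0,"dp": [-4.4,31,11.4],"twist": 0},
  {"grip": 0,"dp": [-4.4,31,11.4],"twist": 0},
  {"grip": 0,"dp": [-4.4,31,11.4],"twist": 0},
  {"grip": 0,"dp": [-4.4,31,11.4],"twist": 0},
  {"grip": 0,"dp": [-4.4,31,11.4],"twist": 0},
  {"grip": 0,"dp": [-4.4,30.5,11.4],"twist": 0},
  {"grip": 0,"dp": [0,0,0],"twist": 0},
])

```text
time: 2.93
eef_pos: [0.6411, 0.1353, 0.1145]
tool_rot: [-2.059, -2.369, 0.006]
wrist_force: [-1.0, -1.0, -0.9]
grip_width: 0.0869
gripper_force: 0.0
```

```bash
python3 -c "
from h import *
plan(.137,(.641,.1305,.003))
d=get_image('top');cv2.imwrite('pics/c3.png',cv2.resize(d['img'][150:285,180:360],None,fx=4,fy=4,interpolation=cv2.INTER_CUBIC))"
```

```text
t 2.9333 pos [0.6411 0.1353 0.1145] yaw 0.14 twist 0.003 tilt [ 0.    -0.005 -1.   ] w 0.08688182637613202 F [-1.  -1.  -0.9]
 -> [0.641  0.1305 0.003 ] dp [ -4.7  -0.2 111.5] rows 3.0
```

View pics/c3.png

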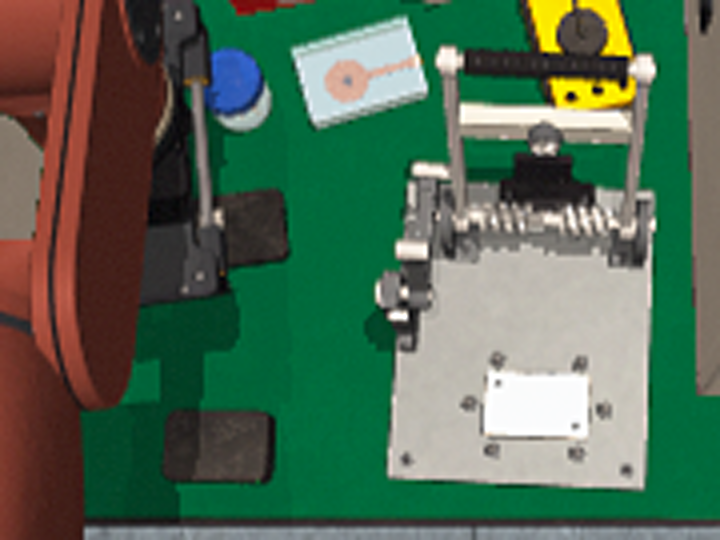

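The picture shows the gripper at (200,230), over the reader at (250,225), and the hub untouched at (215,445). I go down.

jog_arm([
  {"grip": 0,"dp": [0,0,30],"twist": 0},
  {"grip": 0,"dp": [0,0,30],"twist": 0},
  {"grip": 0,"dp": [0,0,25],"twist": 0},
  {"grip": 0,"dp": [0,0,0],"twist": 0},
  {"grip": 0,"dp": [0,0,0],"twist": 0},
])

```text
time: 3.4
eef_pos: [0.6374, 0.136, 0.0344]
tool_rot: [-2.059, -2.369, 0.004]
wrist_force: [0.1, -0.3, 0.7]
grip_width: 0.0866
gripper_force: 0.0
```

```bash
python3 -c "
from h import *
plan(.137,(.641,.1305,.003))"
```

```text
t 3.4 pos [0.6374 0.136  0.0344] yaw 0.14 twist 0.003 tilt [ 0.    -0.004 -1.   ] w 0.0866446352680506 F [ 0.1 -0.3  0.7]
 -> [0.641  0.1305 0.003 ] dp [-6.   3.  31.4] rows 1.0
```

jog_arm([
  {"grip": 0,"dp": [-6,3,10],"twist": 0},
  {"grip": 0,"dp": [0,0,12],"twist": 0},
  {"grip": 0,"dp": [0,0,9.5],"twist": 0},
  {"grip": 0,"dp": [0,0,0],"twist": 0},
  {"grip": 0,"dp": [0,0,0],"twist": 0},
])

```text
time: 3.82
eef_pos: [0.6425, 0.13, 0.003]
tool_rot: [-2.062, -2.368, 0.002]
wrist_force: [-0.8, 0.3, 1.2]
grip_width: 0.0868
gripper_force: 0.0
```

jog_arm([
  {"grip": 0.5,"dp": [0,0,0],"twist": 0},
  {"grip": 0.5,"dp": [0,0,0],"twist": 0},
  {"grip": 0.5,"dp": [0,0,0],"twist": 0},
  {"grip": 0.5,"dp": [0,0,0],"twist": 0},
  {"grip": 0.5,"dp": [0,0,0],"twist": 0},
  {"grip": 0.5,"dp": [0,0,0],"twist": 0},
  {"grip": 0.5,"dp": [0,0,0],"twist": 0},
], newtons=12)

```text
time: 4.4
eef_pos: [0.6433, 0.1301, 0.004]
tool_rot: [2.063, 2.369, 0.0]
wrist_force: [-1.0, 0.4, 1.5]
grip_width: 0.0547
gripper_force: 12.0
```

```bash
python3 -c "
from h import *
plan(.137,(.641,.1305,.003))"
```

```text
t 4.4 pos [0.6433 0.1301 0.004 ] yaw 0.138 twist 0.001 tilt [ 0.  0. -1.] w 0.05473407584648659 F [-1.   0.4  1.5]
 -> [0.641  0.1305 0.003 ] dp [ 0.7 -2.2  1. ] rows 1.0
```

jog_arm([
  {"grip": 0.5,"dp": [0,0,-20],"twist": 0},
  {"grip": 0.5,"dp": [0,0,-35],"twist": 0},
  {"grip": 0.5,"dp": [0,0,-35],"twist": 0},
  {"grip": 0.5,"dp": [0,0,-30],"twist": 0},
  {"grip": 0.5,"dp": [0,0,0],"twist": 0},
])

```text
time: 4.82
eef_pos: [0.648, 0.1306, 0.1322]
tool_rot: [2.057, 2.363, 0.014]
wrist_force: [2.4, 0.2, -0.8]
grip_width: 0.0549
gripper_force: 12.0
```

```bash
python3 -c "
from h import *
plan(YAW,(.45,.13,.12),(.45,-.1,.12),(.511,-.1007,.12))"
```

```text
t 4.8167 pos [0.648  0.1306 0.1322] yaw 0.138 twist 0.183 tilt [-0.001  0.013 -1.   ] w 0.054884711825375694 F [ 2.4  0.2 -0.8]
 -> [0.45 0.13 0.12] dp [  26.7 -196.3    9.7] rows 5.0
 -> [ 0.45 -0.1   0.12] dp [-227.8  -31.7   -0.3] rows 6.0
 -> [ 0.511  -0.1007  0.12  ] dp [-9.1 60.3  0.8] rows 2.0
```

jog_arm([
  {"grip": 0.5,"dp": [3.8,-28,0],"twist": 0},
  {"grip": 0.5,"dp": [3.8,-28,0],"twist": 0},
  {"grip": 0.5,"dp": [3.8,-28,0],"twist": 0},
  {"grip": 0.5,"dp": [3.8,-28,0],"twist": 0},
  {"grip": 0.5,"dp": [3.8,-28,0],"twist": 0},
  {"grip": 0.5,"dp": [3.8,-28,0],"twist": 0},
  {"grip": 0.5,"dp": [3.8,-28,0],"twist": 0},
  {"grip": 0.5,"dp": [0,0,0],"twist": 0.09},
])

```text
time: 5.48
eef_pos: [0.4394, 0.1295, 0.1215]
tool_rot: [-2.163, -2.272, 0.008]
wrist_force: [0.5, 0.2, -1.2]
grip_width: 0.0548
gripper_force: 12.0
```

jog_arm([
  {"grip": 0.5,"dp": [0,0,0],"twist": 0.09},
  {"grip": 0.5,"dp": [0,0,0],"twist": 0},
])

```text
time: 5.65
eef_pos: [0.4448, 0.1295, 0.1235]
tool_rot: [2.271, 2.171, 0.0]
wrist_force: [-0.2, 0.2, -0.5]
grip_width: 0.0545
gripper_force: 12.0
```

```bash
python3 -c "
from h import *
plan(YAW,(.45,-.1,.12),(.511,-.1007,.12))"
```

```text
t 5.65 pos [0.4448 0.1295 0.1235] yaw -0.045 twist 0.0 tilt [ 0.  0. -1.] w 0.05448493830178785 F [-0.2  0.2 -0.5]
 -> [ 0.45 -0.1   0.12] dp [-229.    15.5    3.5] rows 6.0
 -> [ 0.511  -0.1007  0.12  ] dp [ 2. 61.  0.] rows 2.0
```

jog_arm([
  {"grip": 0.5,"dp": [-28.5,2,0],"twist": 0},
  {"grip": 0.5,"dp": [-28.5,2,0],"twist": 0},
  {"grip": 0.5,"dp": [-28.5,2,0],"twist": 0},
  {"grip": 0.5,"dp": [-28.5,2,0],"twist": 0},
  {"grip": 0.5,"dp": [-28.5,2,0],"twist": 0},
  {"grip": 0.5,"dp": [-28.5,2,0],"twist": 0},
  {"grip": 0.5,"dp": [-28.5,2,0],"twist": 0},
  {"grip": 0.5,"dp": [-28.5,2,0],"twist": 0},
])

```text
time: 6.32
eef_pos: [0.4518, -0.1006, 0.1236]
tool_rot: [-2.264, -2.178, -0.0]
wrist_force: [0.2, 0.0, -1.0]
grip_width: 0.0549
gripper_force: 12.0
```

jog_arm([
  {"grip": 0.5,"dp": [0,20,10],"twist": 0},
  {"grip": 0.5,"dp": [0,20,10],"twist": 0},
  {"grip": 0.5,"dp": [0,20,20],"twist": 0},
  {"grip": 0.5,"dp": [0,0,0],"twist": 0},
  {"grip": 0.5,"dp": [0,0,0],"twist": 0},
])

```text
time: 6.73
eef_pos: [0.5108, -0.1013, 0.0816]
tool_rot: [-2.262, -2.174, 0.003]
wrist_force: [0.0, 0.2, -1.1]
grip_width: 0.0545
gripper_force: 12.0
```

```bash
python3 -c "
from h import *
import pickle
plan(YAW,(.511,-.1007,.08))
for n in('top','side'):
    d=get_image(n);pickle.dump(d,open(n+'2.pkl','wb'))
    if n=='top': cv2.imwrite('pics/c4.png',cv2.resize(d['img'][160:285,240:380],None,fx=4.5,fy=4.5,interpolation=cv2.INTER_CUBIC))
    print(proj(d,[(.511,-.1007,.09)]))
"
```

```text
t 6.7333 pos [ 0.5108 -0.1013  0.0816] yaw -0.04 twist 0.005 tilt [ 0.001 -0.004 -1.   ] w 0.054469425254760756 F [ 0.   0.2 -1.1]
 -> [ 0.511  -0.1007  0.08  ] dp [0.6 0.2 1.6] rows 1.0
[[313.40313816 247.96292116]]
[[276.46045232 198.76079489]]
```

View pics/c4.png

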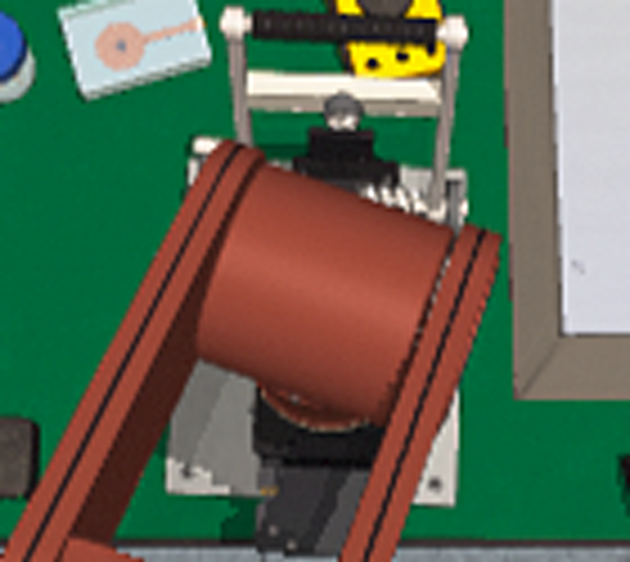

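The top view is hidden by the wrist, so I check the held reader's left end against the left pins in the side view.

```bash
python3 - <<'E'
from h import *
import pickle
d=pickle.load(open("side.pkl","rb"));e=pickle.load(open("side2.pkl","rb"))
s=lambda l:[(250+u/5.5,125+v/5.5) for u,v in l]
print("side pins",ray(d,s([(105,405),(180,380),(232,425)]),.034).round(4))
print("expected",[fx(*p,.034).round(4) for p in((-.032,.03),(0,.0485),(.032,.03))])
P=cloud(e);q=P[(e["depth"]>0)];m=(abs(q[:,0]-.511)<.08)&(q[:,1]>-.12)&(q[:,1]<-.03)&(q[:,2]>.06)&(q[:,2]<.105)
k=q[m];print(len(k),k.min(0),k.max(0))
top=k[(k[:,2]>.083)&(k[:,2]<.095)];print("top pts",len(top),top.min(0),top.max(0))
cv2.imwrite("pics/c5.png",np.vstack([cv2.resize(x["img"][160:215,250:340],None,fx=5.4,fy=5.4,interpolation=cv2.INTER_CUBIC) for x in(d,e)]))
print(proj(e,[fx(0.0275,.044,.0906),fx(-.0275,.044,.0906),fx(0.0275,.044,.0776),fx(-.0275,.044,.0776)]))
E
```

```text
side pins [[ 0.482  -0.0748  0.034 ]
 [ 0.5168 -0.0552  0.034 ]
 [ 0.547  -0.0766  0.034 ]]
expected [array([ 0.4804, -0.0693,  0.034 ]), array([ 0.5132, -0.0522,  0.034 ]), array([ 0.5443, -0.0722,  0.034 ])]
152 [ 0.47445747 -0.11313772  0.08581286] [ 0.54441322 -0.05610886  0.10469763]
top pts 134 [ 0.47445747 -0.11026844  0.08581286] [ 0.53539499 -0.05610886  0.09484366]
[[290.20843123 186.04602173]
 [270.08823534 182.63487162]
 [290.38276613 188.41979524]
 [270.45448733 185.03228343]]
```

View pics/c5.png

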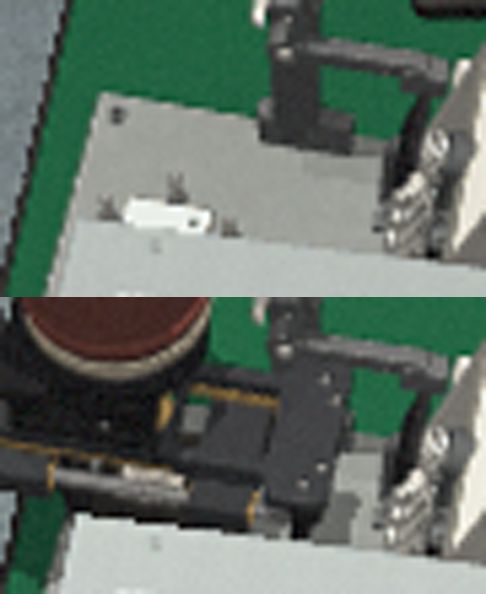

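The upper half (before) shows the three left pins at (107,208), (177,182) and (232,228). In the lower half the gripper hides the reader, with no sign of tilt. The estimates agree to within about 2 mm, so I go down while watching the force.

jog_arm([
  {"grip": 0.5,"dp": [0.6,0.5,14],"twist": 0.005},
  {"grip": 0.5,"dp": [0,0,14],"twist": 0},
  {"grip": 0.5,"dp": [0,0,8],"twist": 0},
  {"grip": 0.5,"dp": [0,0,0],"twist": 0},
  {"grip": 0.5,"dp": [0,0,0],"twist": 0},
])

```text
time: 7.25
eef_pos: [0.5121, -0.1009, 0.0483]
tool_rot: [2.272, 2.169, 0.0]
wrist_force: [0.0, 0.2, -1.6]
grip_width: 0.0548
gripper_force: 12.0
```

```bash
python3 -c "
from h import *
plan(YAW,(.5115,-.1007,.032))"
```

```text
t 7.25 pos [ 0.5121 -0.1009  0.0483] yaw -0.047 twist -0.002 tilt [-0.  0. -1.] w 0.05477179314283199 F [ 0.   0.2 -1.6]
 -> [ 0.5115 -0.1007  0.032 ] dp [ 0.2 -0.6 16.3] rows 1.0
```

jog_arm([
  {"grip": 0.5,"dp": [0,-0.5,4],"twist": 0},
  {"grip": 0.5,"dp": [0,0,4],"twist": 0},
  {"grip": 0.5,"dp": [0,0,2],"twist": 0},
  {"grip": 0.5,"dp": [0,0,0],"twist": 0},
])

```text
time: 7.58
eef_pos: [0.5115, -0.1009, 0.0374]
tool_rot: [-2.273, -2.168, 0.0]
wrist_force: [0.2, -0.1, -1.3]
grip_width: 0.0553
gripper_force: 12.0
```

jog_arm([
  {"grip": 0.5,"dp": [0,0,2],"twist": 0},
  {"grip": 0.5,"dp": [0,0,2],"twist": 0},
  {"grip": 0.5,"dp": [0,0,1],"twist": 0},
  {"grip": 0.5,"dp": [0,0,0],"twist": 0},
  {"grip": 0.5,"dp": [0,0,0],"twist": 0},
])

```text
time: 8.0
eef_pos: [0.5117, -0.1009, 0.0326]
tool_rot: [-2.273, -2.169, 0.0]
wrist_force: [-0.3, -0.1, -1.0]
grip_width: 0.0547
gripper_force: 12.0
```

```bash
python3 -c "
from h import *
plan(YAW,(.5115,-.1007,.032))"
```

```text
t 8.0 pos [ 0.5117 -0.1009  0.0326] yaw -0.047 twist -0.002 tilt [ 0. -0. -1.] w 0.05471710974755206 F [-0.3 -0.1 -1. ]
 -> [ 0.5115 -0.1007  0.032 ] dp [ 0.2 -0.3  0.6] rows 1.0
```

It is in without any side force. I release, lift and back off to the front.

jog_arm([
  {"grip": 0.5,"dp": [0,0,0.8],"twist": 0},
  {"grip": 0.2,"dp": [0,0,0],"twist": 0},
  {"grip": 0,"dp": [0,0,0],"twist": 0},
  {"grip": 0,"dp": [0,0,0],"twist": 0},
  {"grip": 0,"dp": [0,0,0],"twist": 0},
  {"grip": 0,"dp": [0,0,0],"twist": 0},
])

```text
time: 8.5
eef_pos: [0.5119, -0.101, 0.0321]
tool_rot: [2.273, 2.168, 0.0]
wrist_force: [0.9, 0.5, -0.7]
grip_width: 0.0804
gripper_force: 0.0
```

jog_arm([
  {"grip": 0,"dp": [0,0,-10],"twist": 0},
  {"grip": 0,"dp": [0,0,-25],"twist": 0},
  {"grip": 0,"dp": [0,0,-35],"twist": 0},
  {"grip": 0,"dp": [0,0,-35],"twist": 0},
  {"grip": 0,"dp": [0,0,-35],"twist": 0},
  {"grip": 0,"dp": [0,0,-35],"twist": 0},
  {"grip": 0,"dp": [0,0,-35],"twist": 0},
  {"grip": 0,"dp": [0,0,0],"twist": 0},
])

```text
time: 9.17
eef_pos: [0.5156, -0.1022, 0.2516]
tool_rot: [2.264, 2.16, 0.01]
wrist_force: [1.4, -0.8, 0.8]
grip_width: 0.0869
gripper_force: 0.0
```

jog_arm([
  {"grip": 0,"dp": [-3,-30,0],"twist": 0},
  {"grip": 0,"dp": [-3,-30,0],"twist": 0},
  {"grip": 0,"dp": [-3,-30,0],"twist": 0},
  {"grip": 0,"dp": [0,0,0],"twist": 0},
  {"grip": 0,"dp": [0,0,0],"twist": 0},
])

```text
time: 9.58
eef_pos: [0.4208, -0.1058, 0.2427]
tool_rot: [2.273, 2.166, 0.001]
wrist_force: [-0.4, 0.5, -0.2]
grip_width: 0.0871
gripper_force: 0.0
```

```bash
python3 -c "
from h import *
plan(YAW+np.pi/2,fx(.11,.074,.27))
d=get_image('top');cv2.imwrite('pics/c6.png',cv2.resize(d['img'][160:285,240:380],None,fx=4.5,fy=4.5,interpolation=cv2.INTER_CUBIC))
P=cloud(d);m=(d['depth']>0)&(abs(P[...,0]-.511)<.04)&(abs(P[...,1]+.1)<.06)&(P[...,2]>.033)&(P[...,2]<.05);q=P[m];print(m.sum(),q.mean(0),cv2.minAreaRect((q[:,:2]*1000).astype(np.float32)))
"
```

```text
t 9.5833 pos [ 0.4208 -0.1058  0.2427] yaw -0.048 twist 1.568 tilt [-0.001  0.002 -1.   ] w 0.08707128864869187 F [-0.4  0.5 -0.2]
 -> [ 0.6242 -0.0317  0.27  ] dp [ 83.7 199.7 -27. ] rows 6.0
0 [nan nan nan] ((0.0, 0.0), (0.0, 0.0), 0.0)<string>:5: RuntimeWarning: Mean of empty slice.
  ret = um.true_divide(
```

View pics/c6.png

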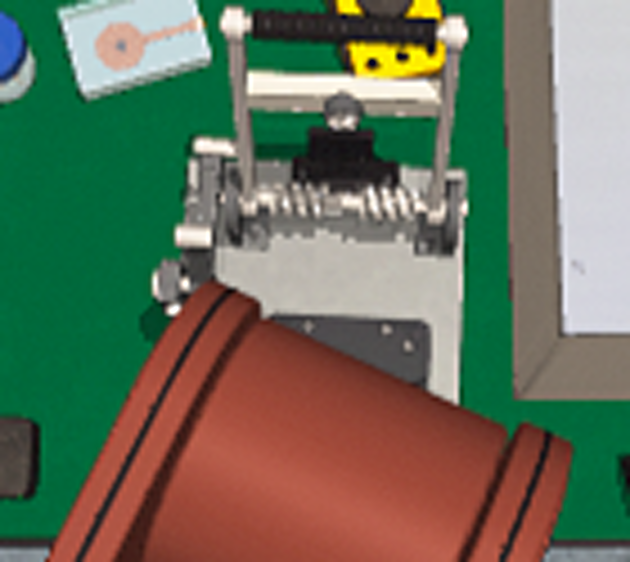

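The image shows the wrist at (330,450) and the gripper body at (355,350) still hiding the nest. I raise and turn the tool 90° with the fingers shut for the catch, and look again from there.

jog_arm([
  {"grip": 0.5,"dp": [0,0,-20],"twist": 0.12},
  {"grip": 1,"dp": [0,0,-20],"twist": 0.12},
  {"grip": 1,"dp": [0,0,-15],"twist": 0.12},
  {"grip": 1,"dp": [0,0,0],"twist": 0.12},
  {"grip": 1,"dp": [0,0,0],"twist": 0.12},
  {"grip": 1,"dp": [0,0,0],"twist": 0.12},
  {"grip": 1,"dp": [0,0,0],"twist": 0.12},
  {"grip": 1,"dp": [0,0,0],"twist": 0.12},
])

```text
time: 10.3
eef_pos: [0.4226, -0.1057, 0.2973]
tool_rot: [3.02, 0.866, 0.001]
wrist_force: [-0.1, 0.5, -0.8]
grip_width: 0.0418
gripper_force: 0.0
```

jog_arm([
  {"grip": 1,"dp": [0,0,0],"twist": 0.12},
  {"grip": 1,"dp": [0,0,0],"twist": 0.12},
  {"grip": 1,"dp": [0,0,0],"twist": 0.12},
  {"grip": 1,"dp": [0,0,0],"twist": 0.12},
  {"grip": 1,"dp": [0,0,0],"twist": 0.12},
  {"grip": 1,"dp": [0,0,0],"twist": 0},
])

```text
time: 10.8
eef_pos: [0.4225, -0.1058, 0.2972]
tool_rot: [3.141, -0.063, 0.001]
wrist_force: [-0.2, 0.6, -0.3]
grip_width: 0.0034
gripper_force: 0.0
```

```bash
python3 -c "
from h import *
plan(YAW+np.pi/2,fx(.102,.074,.29))
"
```

```text
t 10.8 pos [ 0.4225 -0.1058  0.2972] yaw -1.611 twist 0.005 tilt [ 0. -0. -1.] w 0.0033838994862831584 F [-0.2  0.6 -0.3]
 -> [ 0.6162 -0.0314  0.29  ] dp [190.6 -82.1   7.3] rows 6.0
```

jog_arm([
  {"grip": 1,"dp": [24,-10.3,0],"twist": 0.005},
  {"grip": 1,"dp": [24,-10.3,0],"twist": 0},
  {"grip": 1,"dp": [24,-10.3,0],"twist": 0},
  {"grip": 1,"dp": [24,-10.3,0],"twist": 0},
  {"grip": 1,"dp": [24,-10.3,0],"twist": 0},
  {"grip": 1,"dp": [24,-10.3,0],"twist": 0},
  {"grip": 1,"dp": [24,-10.3,0],"twist": 0},
  {"grip": 1,"dp": [22.5,-10,0],"twist": 0},
])

```text
time: 11.47
eef_pos: [0.6171, -0.0305, 0.2965]
tool_rot: [-3.141, 0.057, 0.0]
wrist_force: [0.5, 0.3, -0.6]
grip_width: 0.0002
gripper_force: 0.0
```

jog_arm([
  {"grip": 1,"dp": [0,0,0],"twist": 0},
  {"grip": 1,"dp": [0,0,0],"twist": 0},
])

```text
time: 11.63
eef_pos: [0.616, -0.0307, 0.2957]
tool_rot: [-3.141, 0.057, 0.003]
wrist_force: [-0.1, -0.1, -0.6]
grip_width: 0.0008
gripper_force: 0.0
```

```bash
python3 -c "
from h import *
plan(YAW+np.pi/2,fx(.102,.074,.178),fx(.07,.074,.178))
d=get_image('top');e=get_image('side')
cv2.imwrite('pics/c7.png',np.vstack([cv2.resize(x,(630,300),interpolation=cv2.INTER_CUBIC) for x in(d['img'][195:285,220:380],e['img'][140:205,250:390])]))
P=cloud(d);m=(d['depth']>0)&(abs(P[...,0]-.511)<.04)&(abs(P[...,1]+.1)<.06)&(P[...,2]>.036)&(P[...,2]<.05);q=P[m];print(m.sum(),cv2.minAreaRect((q[:,:2]*1000).astype(np.float32)) if len(q) else '',np.percentile(q[:,2],[5,50,95]))
"
```

```text
t 11.6333 pos [ 0.616  -0.0307  0.2957] yaw -1.607 twist 0.008 tilt [-0.002 -0.    -1.   ] w 0.0007958802174374707 F [-0.1 -0.1 -0.6]
 -> [ 0.6162 -0.0314  0.178 ] dp [  0.4   0.7 117.7] rows 3.0
 -> [ 0.5843 -0.0299  0.178 ] dp [-32.   -0.3   0.1] rows 1.0
608 ((509.07537841796875, -98.74136352539062), (95.60993957519531, 64.70541381835938), 87.09855651855469) [0.03753229 0.04069484 0.04410756]
```

View pics/c7.png

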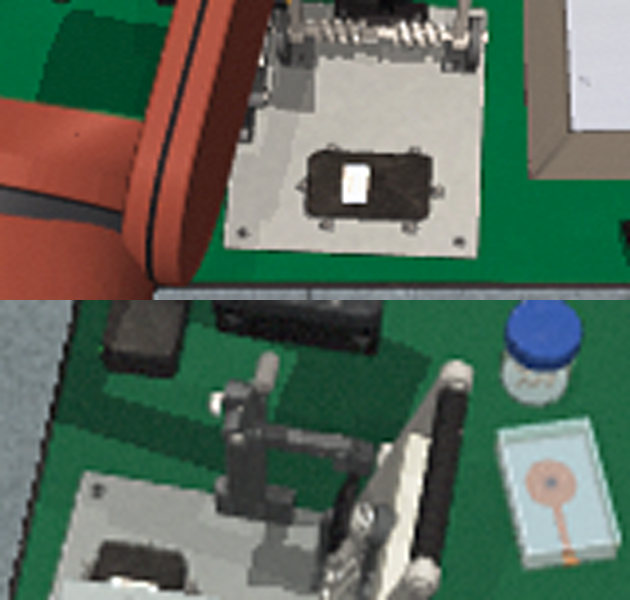

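The reader lies inside the pins (top half, (370,185)), with its top at z 0.041 as expected, so it is flat. Before descending I check where the fingertips project.

```bash
python3 -c "
from h import *
e=get_image('side')
print(proj(e,[(.616,-.031,.296),(.616,-.031,.366),fx(.0716,.077,.2)]))
P=cloud(e);m=(e['depth']>0)&(abs(P[...,0]-.616)<.12)&(abs(P[...,1]+.03)<.12)&(P[...,2]>.27)&(P[...,2]<.5);q=P[m]
for z in np.arange(.27,.5,.02):
  k=q[(q[:,2]>z)&(q[:,2]<z+.02)]
  if len(k):print(round(z,2),len(k),k.min(0).round(3),k.max(0).round(3))
"
```

```text
[[321.69500975 135.66904178]
 [322.56489379 116.27559996]
 [308.8505615  155.85814354]]
0.33 4 [ 0.608 -0.044  0.339] [ 0.624 -0.043  0.342]
0.35 45 [ 0.576 -0.119  0.361] [0.655 0.049 0.37 ]
0.37 526 [ 0.576 -0.122  0.37 ] [0.656 0.052 0.39 ]
0.39 976 [ 0.575 -0.128  0.39 ] [0.656 0.061 0.41 ]
0.41 307 [ 0.576 -0.127  0.41 ] [0.656 0.052 0.43 ]
0.43 122 [ 0.592 -0.049  0.43 ] [ 0.641 -0.03   0.45 ]
0.45 75 [ 0.578 -0.068  0.456] [0.655 0.012 0.47 ]
0.47 287 [ 0.579 -0.07   0.47 ] [ 0.653 -0.028  0.486]
0.49 84 [ 0.579 -0.071  0.493] [ 0.655 -0.036  0.5  ]
```

The projections match: the thumb bar is where predicted and the tips sit behind it. I go down and pull.

jog_arm([
  {"grip": 1,"dp": [0.4,0.7,30],"twist": 0.008},
  {"grip": 1,"dp": [0,0,30],"twist": 0},
  {"grip": 1,"dp": [0,0,30],"twist": 0},
  {"grip": 1,"dp": [0,0,25],"twist": 0},
  {"grip": 1,"dp": [0,0,0],"twist": 0},
  {"grip": 1,"dp": [-4,0,0],"twist": 0},
  {"grip": 1,"dp": [-4,0,0],"twist": 0},
  {"grip": 1,"dp": [-4,0,0],"twist": 0},
])

```text
time: 12.45
eef_pos: [0.6045, -0.032, 0.1849]
tool_rot: [3.14, -0.077, 0.007]
wrist_force: [-0.2, -0.5, 0.9]
grip_width: 0.0006
gripper_force: 0.0
```

```bash
python3 -c "
from h import *
plan(YAW+np.pi/2,fx(.088,.074,.178))
"
```

```text
t 12.45 pos [ 0.6045 -0.032   0.1849] yaw -1.62 twist -0.004 tilt [ 0.004  0.001 -1.   ] w 0.0006465953863941653 F [-0.2 -0.5  0.9]
 -> [ 0.6022 -0.0307  0.178 ] dp [-2.4 -1.1  6.9] rows 1.0
```

jog_arm([
  {"grip": 1,"dp": [-6,0,3],"twist": 0},
  {"grip": 1,"dp": [-6,0,2],"twist": 0},
  {"grip": 1,"dp": [-6,0,0],"twist": 0},
  {"grip": 1,"dp": [-6,0,0],"twist": 0},
  {"grip": 1,"dp": [-6,0,0],"twist": 0},
  {"grip": 1,"dp": [-6,0,0],"twist": 0},
  {"grip": 1,"dp": [0,0,0],"twist": 0},
])

```text
time: 13.03
eef_pos: [0.5663, -0.0296, 0.1768]
tool_rot: [-3.141, 0.077, 0.002]
wrist_force: [0.8, -0.4, 0.4]
grip_width: 0.0004
gripper_force: 0.1
```

```bash
python3 -c "
from h import *
plan(YAW+np.pi/2,fx(.022,.074,.167))
"
```

```text
t 13.0333 pos [ 0.5663 -0.0296  0.1768] yaw -1.62 twist -0.004 tilt [-0.001 -0.    -1.   ] w 0.0003752776910652408 F [ 0.8 -0.4  0.4]
 -> [ 0.5363 -0.0278  0.167 ] dp [-30.1  -0.4   9.8] rows 1.0
```

jog_arm([
  {"grip": 1,"dp": [-6,0,1],"twist": 0},
  {"grip": 1,"dp": [-6,0,1.5],"twist": 0},
  {"grip": 1,"dp": [-6,0,2],"twist": 0},
  {"grip": 1,"dp": [-6,0,2.5],"twist": 0},
  {"grip": 1,"dp": [-5,0,3],"twist": 0},
  {"grip": 1,"dp": [0,0,0],"twist": 0},
])

```text
time: 13.53
eef_pos: [0.5395, -0.0284, 0.1677]
tool_rot: [3.14, -0.077, 0.007]
wrist_force: [4.3, -0.0, 2.8]
grip_width: 0.0001
gripper_force: 1.7
```

```bash
python3 -c "
from h import *
plan(YAW+np.pi/2,fx(.015,.074,.163))
e=get_image('side');P=cloud(e);q=P[e['depth']>0];c,s=np.cos(YAW),np.sin(YAW);l=np.c_[(q[:,:2]-F)@np.array([[c,-s],[s,c]]),q[:,2]]
m=(l[:,1]>.06)&(l[:,1]<.09)&(l[:,2]>.145)&(l[:,2]<.22)&(l[:,0]<.06)&(l[:,0]>-.03)
k=l[m];k=k[k[:,0].argsort()];print(len(k),k[:12].round(3))
"
```

```text
t 13.5333 pos [ 0.5395 -0.0284  0.1677] yaw -1.62 twist -0.004 tilt [ 0.004  0.    -1.   ] w 7.71012182383852e-05 F [ 4.3 -0.   2.8]
 -> [ 0.5293 -0.0274  0.163 ] dp [-10.2  -0.5   4.7] rows 1.0
59 [[-0.003  0.077  0.173]
 [-0.003  0.078  0.176]
 [-0.001  0.08   0.178]
 [-0.     0.078  0.177]
 [ 0.     0.075  0.178]
 [ 0.002  0.079  0.18 ]
 [ 0.002  0.078  0.178]
 [ 0.003  0.076  0.177]
 [ 0.004  0.079  0.176]
 [ 0.005  0.075  0.178]
 [ 0.007  0.08   0.176]
 [ 0.007  0.077  0.176]]
```

The catch is nearly at its stop. I push a little more, dwell, then lift clear.

jog_arm([
  {"grip": 1,"dp": [-4,0,1],"twist": 0},
  {"grip": 1,"dp": [-2,0,0],"twist": 0},
  {"grip": 1,"dp": [0,0,0],"twist": 0},
  {"grip": 1,"dp": [0,0,0],"twist": 0},
  {"grip": 1,"dp": [0,0,0],"twist": 0},
])

```text
time: 14.0
eef_pos: [0.5367, -0.0285, 0.1687]
tool_rot: [3.14, -0.078, 0.017]
wrist_force: [11.6, 0.1, 4.0]
grip_width: 0.0008
gripper_force: 5.1
```

jog_arm([
  {"grip": 1,"dp": [8,0,0],"twist": 0},
  {"grip": 1,"dp": [0,0,-25],"twist": 0},
  {"grip": 1,"dp": [0,0,-35],"twist": 0},
  {"grip": 1,"dp": [0,0,-35],"twist": 0},
  {"grip": 1,"dp": [0,0,-35],"twist": 0},
  {"grip": 1,"dp": [0,0,0],"twist": 0},
])

```text
time: 14.5
eef_pos: [0.543, -0.0289, 0.3035]
tool_rot: [3.139, -0.077, 0.015]
wrist_force: [1.1, -0.3, 1.2]
grip_width: 0.0005
gripper_force: 0.0
```

```bash
python3 -c "
from h import *
plan(YAW,fx(.1742,0,.31))
e=get_image('side');P=cloud(e);q=P[e['depth']>0];c,s=np.cos(YAW),np.sin(YAW);l=np.c_[(q[:,:2]-F)@np.array([[c,-s],[s,c]]),q[:,2]]
m=(l[:,1]>.06)&(l[:,1]<.09)&(l[:,2]>.16)&(l[:,2]<.22)&(l[:,0]<.03)&(l[:,0]>-.03)
k=l[m];print('thumb',len(k),k.min(0),k.max(0))
m=(abs(l[:,1])<.045)&(l[:,2]>.235)&(l[:,2]<.28)&(l[:,0]<.2)&(l[:,0]>.15)
k=l[m];print('bar',len(k),k.min(0),k.max(0))
"
```

```text
t 14.5 pos [ 0.543  -0.0289  0.3035] yaw -1.62 twist 1.567 tilt [ 0.009  0.002 -1.   ] w 0.00047276317750720106 F [ 1.1 -0.3  1.2]
 -> [ 0.685  -0.1085  0.31  ] dp [145.9  72.5  -5. ] rows 4.0
thumb 81 [-0.0025818   0.06634237  0.16055877] [0.02922225 0.08849802 0.18270972]
bar 238 [ 0.16704054 -0.04471543  0.25021773] [0.18282233 0.04483226 0.26477615]
```

jog_arm([
  {"grip": 1,"dp": [0,0,-10],"twist": -0.12},
  {"grip": 0.3,"dp": [0,0,0],"twist": -0.12},
  {"grip": 0.3,"dp": [0,0,0],"twist": -0.12},
  {"grip": 0.3,"dp": [0,0,0],"twist": -0.12},
  {"grip": 0.3,"dp": [0,0,0],"twist": -0.12},
  {"grip": 0.3,"dp": [0,0,0],"twist": -0.12},
  {"grip": 0.3,"dp": [0,0,0],"twist": -0.12},
  {"grip": 0.3,"dp": [0,0,0],"twist": -0.12},
])

```text
time: 15.22
eef_pos: [0.5392, -0.0282, 0.3033]
tool_rot: [-2.815, -1.389, 0.007]
wrist_force: [-0.5, -0.7, 0.6]
grip_width: 0.0388
gripper_force: 0.0
```

jog_arm([
  {"grip": 0.3,"dp": [0,0,0],"twist": -0.12},
  {"grip": 0.3,"dp": [0,0,0],"twist": -0.12},
  {"grip": 0.3,"dp": [0,0,0],"twist": -0.12},
  {"grip": 0.3,"dp": [0,0,0],"twist": -0.12},
  {"grip": 0.3,"dp": [0,0,0],"twist": -0.12},
  {"grip": 0.3,"dp": [0,0,0],"twist": 0},
])

```text
time: 15.72
eef_pos: [0.5393, -0.0283, 0.3035]
tool_rot: [-2.28, -2.156, 0.005]
wrist_force: [0.3, 0.2, -1.0]
grip_width: 0.0606
gripper_force: 0.0
```

```bash
python3 -c "
from h import *
plan(YAW,fx(.1745,0,.31),fx(.1745,0,.24))
"
```

```text
t 15.7167 pos [ 0.5393 -0.0283  0.3035] yaw -0.056 twist -0.011 tilt [ 0.    -0.005 -1.   ] w 0.0606210064520777 F [ 0.3  0.2 -1. ]
 -> [ 0.6853 -0.1085  0.31  ] dp [-72.  150.3  -7.3] rows 5.0
 -> [ 0.6853 -0.1085  0.24  ] dp [-0.   0.3 70. ] rows 2.0
```

jog_arm([
  {"grip": 0.3,"dp": [-10.3,21.5,-2],"twist": -0.011},
  {"grip": 0.3,"dp": [-10.3,21.5,-2],"twist": 0},
  {"grip": 0.3,"dp": [-10.3,21.5,-2],"twist": 0},
  {"grip": 0.3,"dp": [-10.3,21.5,-1],"twist": 0},
  {"grip": 0.3,"dp": [-10.3,21.5,0],"twist": 0},
  {"grip": 0.3,"dp": [-10.3,21.5,0],"twist": 0},
  {"grip": 0.3,"dp": [-10.3,21.5,0],"twist": 0},
  {"grip": 0.3,"dp": [0,0,0],"twist": 0},
])

```text
time: 16.38
eef_pos: [0.6885, -0.1101, 0.3088]
tool_rot: [-2.279, -2.158, 0.005]
wrist_force: [0.4, -0.1, -0.8]
grip_width: 0.0608
gripper_force: 0.0
```

```bash
python3 -c "
from h import *
plan(YAW,fx(.1745,0,.2365))
"
```

```text
t 16.3833 pos [ 0.6885 -0.1101  0.3088] yaw -0.055 twist -0.01 tilt [ 0.    -0.004 -1.   ] w 0.06082615158882241 F [ 0.4 -0.1 -0.8]
 -> [ 0.6853 -0.1085  0.2365] dp [ 1.4 -2.9 72.3] rows 2.0
```

jog_arm([
  {"grip": 0.3,"dp": [1.4,-2.9,20],"twist": -0.01},
  {"grip": 0.3,"dp": [0,0,25],"twist": 0},
  {"grip": 0.3,"dp": [0,0,20],"twist": 0},
  {"grip": 0.3,"dp": [0,0,7],"twist": 0},
  {"grip": 0.3,"dp": [0,0,0],"twist": 0},
  {"grip": 0.3,"dp": [0,0,0],"twist": 0},
])

```text
time: 16.88
eef_pos: [0.6839, -0.1062, 0.2408]
tool_rot: [-2.265, -2.176, 0.001]
wrist_force: [0.4, -0.4, 0.8]
grip_width: 0.0611
gripper_force: 0.0
```

```bash
python3 -c "
from h import *
plan(YAW,fx(.1745,0,.2365))
"
```

```text
t 16.8833 pos [ 0.6839 -0.1062  0.2408] yaw -0.04 twist 0.005 tilt [ 0.    -0.001 -1.   ] w 0.0611413928706096 F [ 0.4 -0.4  0.8]
 -> [ 0.6853 -0.1085  0.2365] dp [-2.3  1.5  4.3] rows 1.0
```

jog_arm([
  {"grip": 0.3,"dp": [-2.3,1.4,4],"twist": 0.005},
  {"grip": 0.9,"dp": [0,0,0],"twist": 0},
  {"grip": 0.9,"dp": [0,0,0],"twist": 0},
  {"grip": 0.9,"dp": [0,0,0],"twist": 0},
  {"grip": 0.9,"dp": [0,0,0],"twist": 0},
  {"grip": 0.9,"dp": [0,0,0],"twist": 0},
  {"grip": 0.9,"dp": [0,0,0],"twist": 0},
  {"grip": 0.9,"dp": [0,0,0],"twist": 0},
], newtons=25)

```text
time: 17.55
eef_pos: [0.6858, -0.1088, 0.237]
tool_rot: [2.27, 2.172, 0.0]
wrist_force: [0.9, 0.3, -0.5]
grip_width: 0.0225
gripper_force: 0.0
```

```bash
python3 - <<'E'
from h import *
plan(YAW)
s=read_state();z=s["eef_pos"][2]
b=lambda t:np.array([.125+.19*np.sin(.262-t),.07+.19*np.cos(.262-t)])
pts=[b(t) for t in np.linspace(0,1.85,33)]
d=np.diff(pts,axis=0)*1000
print("opening",s["grip_width"]);print([(round(x,1),round(-z_,1)) for x,z_ in d])
E
```

```text
t 17.55 pos [ 0.6858 -0.1088  0.237 ] yaw -0.044 twist 0.001 tilt [ 0.  0. -1.] w 0.022511997555473003 F [ 0.9  0.3 -0.5]
opening 0.022511997555473003
[(np.float64(-10.7), np.float64(-2.5)), (np.float64(-10.8), np.float64(-1.9)), (np.float64(-10.9), np.float64(-1.3)), (np.float64(-11.0), np.float64(-0.7)), (np.float64(-11.0), np.float64(-0.0)), (np.float64(-11.0), np.float64(0.6)), (np.float64(-10.9), np.float64(1.2)), (np.float64(-10.8), np.float64(1.9)), (np.float64(-10.7), np.float64(2.5)), (np.float64(-10.5), np.float64(3.1)), (np.float64(-10.3), np.float64(3.7)), (np.float64(-10.1), np.float64(4.3)), (np.float64(-9.8), np.float64(4.9)), (np.float64(-9.5), np.float64(5.4)), (np.float64(-9.2), np.float64(6.0)), (np.float64(-8.8), np.float64(6.5)), (np.float64(-8.5), np.float64(7.0)), (np.float64(-8.0), np.float64(7.5)), (np.float64(-7.6), np.float64(7.9)), (np.float64(-7.1), np.float64(8.4)), (np.float64(-6.6), np.float64(8.8)), (np.float64(-6.1), np.float64(9.1)), (np.float64(-5.6), np.float64(9.5)), (np.float64(-5.0), np.float64(9.8)), (np.float64(-4.4), np.float64(10.0)), (np.float64(-3.9), np.float64(10.3)), (np.float64(-3.3), np.float64(10.5)), (np.float64(-2.6), np.float64(10.7)), (np.float64(-2.0), np.float64(10.8)), (np.float64(-1.4), np.float64(10.9)), (np.float64(-0.8), np.float64(11.0)), (np.float64(-0.1), np.float64(11.0))]
```

jog_arm([
  {"grip": 0.95,"dp": [0,0,0],"twist": 0},
  {"grip": 0.95,"dp": [0,0,0],"twist": 0},
  {"grip": 0.95,"dp": [0,0,0],"twist": 0},
], newtons=25)

```text
time: 17.8
eef_pos: [0.6856, -0.1088, 0.2369]
tool_rot: [-2.269, -2.172, 0.0]
wrist_force: [-0.3, -0.7, 0.1]
grip_width: 0.0151
gripper_force: 25.0
```

jog_arm([
  {"grip": 0.95,"dp": [0,-5,-1],"twist": 0},
  {"grip": 0.95,"dp": [0,-5.7,-1.5],"twist": 0},
  {"grip": 0.95,"dp": [0,-10.8,-1.9],"twist": 0},
  {"grip": 0.95,"dp": [0,-10.9,-1.3],"twist": 0},
  {"grip": 0.95,"dp": [0,-11,-0.7],"twist": 0},
  {"grip": 0.95,"dp": [0,-11,0],"twist": 0},
  {"grip": 0.95,"dp": [0,0,0],"twist": 0},
])

```text
time: 18.38
eef_pos: [0.63, -0.1064, 0.2435]
tool_rot: [-2.27, -2.172, 0.0]
wrist_force: [2.5, -0.1, -2.3]
grip_width: 0.0149
gripper_force: 25.0
```

```bash
cat >> h.py <<'E'
def arc(off):  # remaining arc from the measured TCP, off = bar axis height above TCP
    s=read_state();p=np.array(s["eef_pos"]);c,sn=np.cos(YAW),np.sin(YAW);q=p[:2]-F
    x=c*q[0]+sn*q[1];z=p[2]+off;th=.262-np.arctan2(x-.125,z-.07);r=np.hypot(x-.125,z-.07)
    print("lever est",round(th,3),"r",round(r,4),"w",s["grip_width"],"y",round(-sn*q[0]+c*q[1],4))
    pr=np.array([x,z])
    for t in np.arange(th+.058,1.87,.058):
        n=np.array([.125+.19*np.sin(.262-t),.07+.19*np.cos(.262-t)]);d=(n-pr)*1000;print((round(d[0],1),round(-d[1],1)),end=" ");pr=n
E
python3 -c "
from h import *
plan(YAW);arc(.0165)"
```

```text
t 18.3833 pos [ 0.63   -0.1064  0.2435] yaw -0.044 twist 0.001 tilt [-0. -0. -1.] w 0.014868212883675616 F [ 2.5 -0.1 -2.3]
lever est 0.293 r 0.1901 w 0.014868212883675616 y -0.0003
(np.float64(-11.0), np.float64(0.7)) (np.float64(-10.9), np.float64(1.3)) (np.float64(-10.8), np.float64(1.9)) (np.float64(-10.7), np.float64(2.6)) (np.float64(-10.6), np.float64(3.2)) (np.float64(-10.4), np.float64(3.8)) (np.float64(-10.1), np.float64(4.4)) (np.float64(-9.8), np.float64(5.0)) (np.float64(-9.5), np.float64(5.5)) (np.float64(-9.2), np.float64(6.1)) (np.float64(-8.8), np.float64(6.6)) (np.float64(-8.4), np.float64(7.1)) (np.float64(-8.0), np.float64(7.6)) (np.float64(-7.6), np.float64(8.0)) (np.float64(-7.1), np.float64(8.4)) (np.float64(-6.6), np.float64(8.8)) (np.float64(-6.1), np.float64(9.2)) (np.float64(-5.5), np.float64(9.5)) (np.float64(-5.0), np.float64(9.8)) (np.float64(-4.4), np.float64(10.1)) (np.float64(-3.8), np.float64(10.3)) (np.float64(-3.2), np.float64(10.5)) (np.float64(-2.6), np.float64(10.7)) (np.float64(-1.9), np.float64(10.8)) (np.float64(-1.3), np.float64(10.9)) (np.float64(-0.7), np.float64(11.0)) (np.float64(-0.0), np.float64(11.0))
```

The lever is gripped and follows freely. I continue along the arc.

jog_arm([
  {"grip": 0.95,"dp": [0,-11,0.7],"twist": 0},
  {"grip": 0.95,"dp": [0,-10.9,1.3],"twist": 0},
  {"grip": 0.95,"dp": [0,-10.8,1.9],"twist": 0},
  {"grip": 0.95,"dp": [0,-10.7,2.6],"twist": 0},
  {"grip": 0.95,"dp": [0,-10.6,3.2],"twist": 0},
  {"grip": 0.95,"dp": [0,-10.4,3.8],"twist": 0},
  {"grip": 0.95,"dp": [0,-10.1,4.4],"twist": 0},
  {"grip": 0.95,"dp": [0,0,0],"twist": 0},
])

```text
time: 19.05
eef_pos: [0.5561, -0.103, 0.2258]
tool_rot: [2.27, 2.172, 0.0]
wrist_force: [2.1, 1.6, 1.5]
grip_width: 0.0152
gripper_force: 25.0
```

```bash
python3 -c "
from h import *
plan(YAW);arc(.0165)" | tr -d 'npfloat64()' ; python3 -c "
from h import *
arc(.0165)"
```

```text
19.05 s [ 0.551 -0.103   0.2258] yw -0.0 wis 0.001 i [ 0.  0. -1.] w 0.015175079813523 F [2.1 1. 1.5]
ever es 0.9 r 0.1899 w 0.015175079813523 y -0.0003
.-9.9, ..8 .-9., .5.5 .-9.2, ..0 .-8.9, .. .-8.5, .7.1 .-8.0, .7.5 .-7., .8.0 .-7.1, .8. .-., .8.8 .-.1, .9.2 .-5., .9.5 .-5.0, .9.8 .-., .10.1 .-3.8, .10.3 .-3.2, .10.5 .-2., .10.7 .-2.0, .10.8 .-1.3, .10.9 .-0.7, .11.0 .-0.1, .11.0 lever est 0.696 r 0.1899 w 0.015175660798613523 y -0.0003
(np.float64(-9.9), np.float64(4.8)) (np.float64(-9.6), np.float64(5.5)) (np.float64(-9.2), np.float64(6.0)) (np.float64(-8.9), np.float64(6.6)) (np.float64(-8.5), np.float64(7.1)) (np.float64(-8.0), np.float64(7.5)) (np.float64(-7.6), np.float64(8.0)) (np.float64(-7.1), np.float64(8.4)) (np.float64(-6.6), np.float64(8.8)) (np.float64(-6.1), np.float64(9.2)) (np.float64(-5.6), np.float64(9.5)) (np.float64(-5.0), np.float64(9.8)) (np.float64(-4.4), np.float64(10.1)) (np.float64(-3.8), np.float64(10.3)) (np.float64(-3.2), np.float64(10.5)) (np.float64(-2.6), np.float64(10.7)) (np.float64(-2.0), np.float64(10.8)) (np.float64(-1.3), np.float64(10.9)) (np.float64(-0.7), np.float64(11.0)) (np.float64(-0.1), np.float64(11.0))
```

jog_arm([
  {"grip": 0.95,"dp": [0,-9.9,4.8],"twist": 0},
  {"grip": 0.95,"dp": [0,-9.6,5.5],"twist": 0},
  {"grip": 0.95,"dp": [0,-9.2,6],"twist": 0},
  {"grip": 0.95,"dp": [0,-8.9,6.6],"twist": 0},
  {"grip": 0.95,"dp": [0,-8.5,7.1],"twist": 0},
  {"grip": 0.95,"dp": [0,-8,7.5],"twist": 0},
  {"grip": 0.95,"dp": [0,-7.6,8],"twist": 0},
  {"grip": 0.95,"dp": [0,0,0],"twist": 0},
])

```text
time: 19.72
eef_pos: [0.4942, -0.1002, 0.1796]
tool_rot: [-2.269, -2.171, 0.002]
wrist_force: [-2.3, 1.9, 5.9]
grip_width: 0.0154
gripper_force: 25.0
```

```bash
python3 -c "
from h import *
plan(YAW);arc(.0165)"
```

```text
t 19.7167 pos [ 0.4942 -0.1002  0.1796] yaw -0.044 twist 0.001 tilt [ 0.    -0.002 -1.   ] w 0.015412470210629223 F [-2.3  1.9  5.9]
lever est 1.106 r 0.1897 w 0.015412470210629223 y -0.0003
(np.float64(-7.3), np.float64(8.3)) (np.float64(-6.6), np.float64(8.8)) (np.float64(-6.1), np.float64(9.2)) (np.float64(-5.5), np.float64(9.5)) (np.float64(-4.9), np.float64(9.8)) (np.float64(-4.4), np.float64(10.1)) (np.float64(-3.8), np.float64(10.4)) (np.float64(-3.2), np.float64(10.6)) (np.float64(-2.6), np.float64(10.7)) (np.float64(-1.9), np.float64(10.8)) (np.float64(-1.3), np.float64(10.9)) (np.float64(-0.7), np.float64(11.0)) (np.float64(-0.0), np.float64(11.0))
```

jog_arm([
  {"grip": 0.95,"dp": [0,-7.1,8.3],"twist": 0},
  {"grip": 0.95,"dp": [0,-6.6,8.8],"twist": 0},
  {"grip": 0.95,"dp": [0,-6.1,9.2],"twist": 0},
  {"grip": 0.95,"dp": [0,-5.5,9.5],"twist": 0},
  {"grip": 0.95,"dp": [0,-4.9,9.8],"twist": 0},
  {"grip": 0.95,"dp": [0,-4.4,10.1],"twist": 0},
  {"grip": 0.95,"dp": [0,-3.8,10.4],"twist": 0},
  {"grip": 0.95,"dp": [0,0,0],"twist": 0},
])

```text
time: 20.38
eef_pos: [0.4558, -0.0985, 0.1127]
tool_rot: [-2.268, -2.17, 0.003]
wrist_force: [-4.0, 1.6, 6.1]
grip_width: 0.0152
gripper_force: 25.0
```

```bash
python3 -c "
from h import *
plan(YAW);arc(.0165)"
```

```text
t 20.3833 pos [ 0.4558 -0.0985  0.1127] yaw -0.044 twist 0.001 tilt [ 0.001 -0.003 -1.   ] w 0.015213018342740931 F [-4.   1.6  6.1]
lever est 1.515 r 0.1897 w 0.015213018342740931 y -0.0003
(np.float64(-3.4), np.float64(10.5)) (np.float64(-2.5), np.float64(10.7)) (np.float64(-1.9), np.float64(10.9)) (np.float64(-1.3), np.float64(10.9)) (np.float64(-0.6), np.float64(11.0)) (np.float64(0.0), np.float64(11.0))
```

jog_arm([
  {"grip": 0.95,"dp": [0,-3,10.5],"twist": 0},
  {"grip": 0.95,"dp": [0,-2.5,10.7],"twist": 0},
  {"grip": 0.95,"dp": [0,-1.9,10.9],"twist": 0},
  {"grip": 0.95,"dp": [0,-1.3,10.9],"twist": 0},
  {"grip": 0.95,"dp": [0,-0.6,10],"twist": 0},
  {"grip": 0.95,"dp": [0,0,5],"twist": 0},
  {"grip": 0.95,"dp": [0,0,0],"twist": 0},
  {"grip": 0.95,"dp": [0,0,0],"twist": 0},
], newtons=35)

```text
time: 21.05
eef_pos: [0.4464, -0.098, 0.056]
tool_rot: [-2.266, -2.169, 0.004]
wrist_force: [-9.4, 2.2, 10.3]
grip_width: 0.0146
gripper_force: 35.0
```

```bash
python3 -c "
from h import *
plan(YAW);arc(.0165)"
```

```text
t 21.05 pos [ 0.4464 -0.098   0.056 ] yaw -0.044 twist 0.001 tilt [ 0.001 -0.005 -1.   ] w 0.014644099961292786 F [-9.4  2.2 10.3]
lever est 1.82 r 0.1897 w 0.014644099961292786 y -0.0003
```

jog_arm([
  {"grip": 0.95,"dp": [0,1,2.5],"twist": 0},
  {"grip": 0.95,"dp": [0,1,2.5],"twist": 0},
  {"grip": 0.95,"dp": [0,0,1],"twist": 0},
  {"grip": 0.95,"dp": [0,0,0],"twist": 0},
  {"grip": 0.95,"dp": [0,0,0],"twist": 0},
  {"grip": 0.95,"dp": [0,0,0],"twist": 0},
])

```text
time: 21.55
eef_pos: [0.4464, -0.098, 0.0499]
tool_rot: [-2.264, -2.168, 0.009]
wrist_force: [-17.0, 1.3, 15.1]
grip_width: 0.0151
gripper_force: 35.0
```

```bash
python3 -c "
from h import *
plan(YAW);arc(.0165)"
```

```text
t 21.55 pos [ 0.4464 -0.098   0.0499] yaw -0.043 twist 0.002 tilt [ 0.001 -0.009 -1.   ] w 0.015141011606411613 F [-17.    1.3  15.1]
lever est 1.852 r 0.1896 w 0.015141011606411613 y -0.0002
```

jog_arm([
  {"grip": 0.95,"dp": [0,-2.5,1],"twist": 0},
  {"grip": 0.95,"dp": [0,-1,1],"twist": 0},
  {"grip": 0.95,"dp": [0,0,1],"twist": 0},
  {"grip": 0.95,"dp": [0,0,0],"twist": 0},
  {"grip": 0.95,"dp": [0,0,0],"twist": 0},
  {"grip": 0.95,"dp": [0,0,0],"twist": 0},
])

```text
time: 22.05
eef_pos: [0.4465, -0.0981, 0.0491]
tool_rot: [-2.268, -2.171, 0.001]
wrist_force: [-11.9, 5.5, 21.2]
grip_width: 0.0151
gripper_force: 35.0
```

```bash
python3 -c "
from h import *
plan(YAW);arc(.0165)
e=get_image('side');d=get_image('top')
cv2.imwrite('pics/c8.png',np.vstack([cv2.resize(x,(630,300),interpolation=cv2.INTER_CUBIC) for x in(d['img'][195:285,220:380],e['img'][140:205,250:390])]))"
```

```text
t 22.05 pos [ 0.4465 -0.0981  0.0491] yaw -0.044 twist 0.001 tilt [ 0.001 -0.002 -1.   ] w 0.015149589688064083 F [-11.9   5.5  21.2]
lever est 1.856 r 0.1896 w 0.015149589688064083 y -0.0003
```

View pics/c8.png

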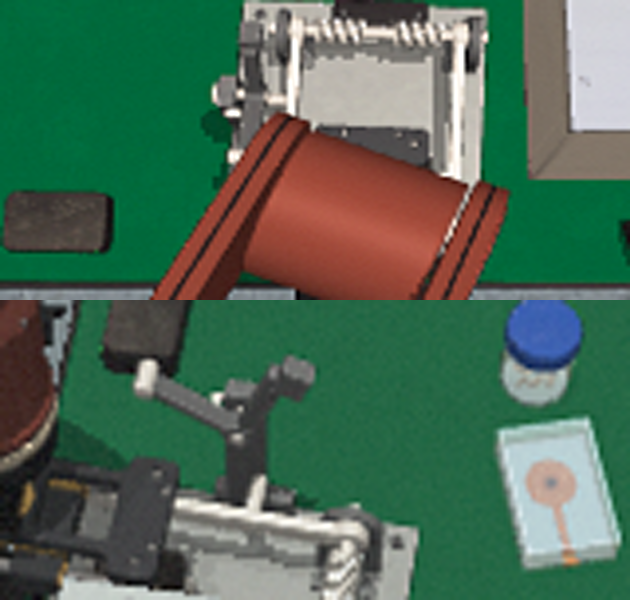

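The picture shows the lever level and down (side view, arm at (270,520)), the catch fully over (thumb at (147,375)), and the hub and jar undisturbed. The bar is against its stop, since the last 3 mm of push only raised the force, so I hand in.

```bash
python3 -c "
from bench import hand_in
print(hand_in())"
```

```text
the job is handed in; nothing more can be done
None
```

I handed the job in: the reader was seen flat between the pins, the catch is fully over, and the gripper is holding the lever at its stop; the hand-in call gave no verdict.

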